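Turn the pot to the reader, then unlatch the shaker arm and hold it up

TASK

Book in the specimen pot by turning it on its round spot until its printed label squarely faces the scanner's window, and let go of it there, upright. Then make the shaker ready to be loaded: pull the spring latch's upright tab sideways, away from the arm, while the hold-down arm is still down, keep it pulled and lift the arm's coupler off its ball, until the coupler is about 8 cm higher than it was. Finish like that, still holding the arm up, and leave everything else on the bench where it is.

Things in the scene. Friction and masses are not known exactly. Their poses are not given: they have to be found in the camera images.
- pot: white plastic specimen pot, loose, 42 mm dia (cap 45 mm dia, from 46 to 60 mm up), 60 mm tall, about 80 g, standing on the reader's base plate. Origin: centre of its underside, z up. Its +x axis points out through the middle of the paper label with printed bars on its side; a raised black rib (22 x 6 x 3 mm) on the cap runs from the centre to the edge on that same +x side
- scan_window (a point): centre of the scanner's dark window. The scanner is an upright white block, 72 mm wide, 50 mm deep, top 88 mm above the bench, at one end of the reader's grey base plate (110 x 200 x 8 mm, fixed). The window looks over the plate to the round spot 94 mm away. Axes: y from the spot to the window, z up
- spot (a point): centre of the round spot (54 mm dia, black outline, flat) on the reader's base plate, at the plate's top 8 mm above the bench, where the pot stands and must stay
- shaker: fixed shaker, 260 (x) x 170 (y) mm, platform 64 mm up. Origin: centre of its underside on the bench, z up. Steel ball on a stud at x = -95 mm, y = 0, top 143 mm up. Hinge pin of the hold-down arm (along y) at x = +100 mm, 135 mm up. The arm runs from it in -x, its box-shaped steel coupler over the ball. The latch slides in +y
- hold_arm (a joint): hold-down arm's hinge, rad: 0 is down with the coupler on the ball, up to 0.9 as the coupler rises; turning about the shaker's +y through the hinge pin. It falls back by its own weight (0.35 kg) when let go. Latched, it cannot rise
- latch (a joint): travel of the spring latch across the arm, m: 0 is latched, end stop at 0.016, positive is the shaker's +y (outward, away from the arm). Its tooth clears the ball's collar beyond about 0.009. The spring pulls it home, with about 6 N at 0 and 13 N at the end stop
- latch_tab (a point): grip point on the latch's upright steel tab, 14 mm under its top. Tab: 24 mm wide along the arm, 10 mm thick along its sliding direction (y), standing free beside and above the coupler, top 202 mm above the bench when the arm is down. Arm down and latched, the point is at x = -95, y = 45, z = 188 mm in the shaker's frame. Turns with the arm
- coupler (a point): middle of the coupler's top face (52 x 44 mm), over the ball, 195 mm from the hinge pin, 160 mm above the bench when the arm is down
- tube_rack: bystander: white block rack of capped blood tubes, 75 x 190 x 90 mm. Origin under its middle. Not to be disturbed
- reagent_bottle: bystander: white bottle with cap, 60 mm dia, 120 mm tall. Origin under its middle. Not to be disturbed
- beaker: bystander: open glass beaker, 66 mm dia, 85 mm tall. Origin under its middle. Not to be disturbed
- dish: bystander: flat round culture dish, 92 mm dia, 20 mm tall. Origin under its middle. Not to be disturbed
- pen: bystander: thick marker pen lying on the bench, about 145 x 16 mm, 16 mm high. Origin under its middle. Not to be disturbed
- slide_box: bystander: wooden slide box, 90 x 140 x 35 mm. Origin under its middle. Not to be disturbed
- timer: bystander: flat bench timer, 60 x 75 x 22 mm. Origin under its middle. Not to be disturbed
Mind the look-alikes: they are no part of the job. Leave any purple look-alike of the part that bears scan_window alone.

How it is judged (in metres and radians):
On the way, in this order (a step that is already met when the one before it is completed fails the run):
1. the pot stands upright on its spot, let go, with its label facing the scanner's window (x of scan_window in the frame of pot above 0.05 m and y of scan_window in the frame of pot between -0.024 and 0.024 m and horizontal distance between pot and spot below 0.015 m and angle between pot's own z axis and vertical below 0.1 rad and contact force between the fingers and pot below 0.05 N), for 0.2 s.
2. the latch is pulled out while the hold-down arm is still down (value of joint latch above 0.009 m and value of joint hold_arm below 0.03 rad), for 0.1 s.
3. the hold-down arm is lifted off the ball (value of joint hold_arm above 0.3 rad), for 0.2 s.
At the end, for the whole second after the job is handed in: The fingers hold the raised arm (over 1 N of contact); the arm is still and up by more than 0.3 rad (coupler at least 58 mm above its seat); the pot stands upright and released within 15 mm of its spot's centre, its label within about 14 degrees of facing the scanner window (all of step 1 and value of joint hold_arm above 0.3 rad and velocity of joint hold_arm between -0.05 and 0.05 rad/s and contact force between the fingers and shaker above 1 N); the arm keeps its last pose, push and grip.
It fails at once if the pot is tipped over (angle between pot's own z axis and vertical above 0.4 rad).
It fails at once if a bystander is knocked aside by more than 3 cm (distance of any of tube_rack, reagent_bottle, beaker, dish, pen, slide_box, timer from where it was at the start of the episode above 0.03 m).
It also fails if it takes over 69 s, if anything falls off the work surface, if the arm or the gripper's body presses on something with over 40 N, if the wrist force passes 120 N, or if a joint passes its speed limit or range.

ROBOT

A 6-joint arm with a two-finger parallel gripper is mounted at the origin on the work surface. World frame = base frame: x ahead of the robot, y to its left, z up, the work surface at z = 0. Lengths are in m, angles in degrees, forces in N, time in s.
With the tool pointing down it reaches from about 0.375 to 0.975 m from the base axis. Payload 3.8 kg.
Tool frame: the origin (TCP) lies at the very end of the fingers, on their centre line; the grasp point (between the pads) lies manip.grasp_offset behind it (manip.grasp_offset is the distance from the TCP to the grasp point, in m); z points along the fingers, y is the line along which they close (so a half turn about z gives the same grasp; the last joint's range is limited). The gripper opens to 88 mm and grips with 3 to 60 N. Pads are 18 mm wide; open, the fingers measure 123 mm over their backs; the gripper's body (75 mm by 187 mm) begins 45 mm behind the grasp point.
Start: joints at [67.5, 15.12, 91.902, -0, 72.978, -2.114], TCP at [0.235, 0.633, 0.239] pointing down, gripper open.
Joint ranges: [-150.88, 150.88], [-54.13, 125.18], [17.81, 147.31], [-75.09, 255.09], [0, 152.58], [-146.25, 146.25]. Speed limits (degrees/s): [147.25, 147.25, 180, 180, 180, 180].

INTERFACE

Orientations are given as [roll, pitch, yaw] about the fixed x, y, z axes, in that order (R = Rz(yaw) Ry(pitch) Rx(roll)).
In Python, from cell import manip, effector, sensors, imaging, order gives the robot as it stands. Calls block until the motion is done:
- manip.move_pose(position, orientation): joint-space move of the TCP to a pose.
- manip.move_l(position, attitude=None, velocity=0.15, contact_N=None): straight line of the TCP; attitude=None keeps the orientation; velocity is the mean speed in m/s. With contact_N (N) it stops when the force on the tool has changed by that much, and returns True; else False.
- manip.move_j(angles): joint-space move.
- effector.set_gripper(opening): opening from 0.0 (shut) to 1.0 (fully open); the grip force is fixed at half the most; returns when the fingers have stopped.
- manip.dwell(seconds).
- manip.inverse_kinematics(position, orientation): joint angles nearest the present ones, or None.
- sensors.get_state(): the state.
- imaging.snapshot(name): name is "side" or "top" or "wrist"; returns (picture, depth): 480x640x3 uint8, blue, green, red; 480x640 float32, m along the optical axis (not along the pixel's ray), 0 where there is no reading.
- imaging.calibration(name): a dict with "fovy" (degrees; the focal length in pixels is half the picture's height over the tangent of half this angle, whatever the lens; pixels are square), "cx", "cy" (the principal point, pixels), "world_from_camera" (4x4, takes a point from camera to world coordinates); the wrist camera has in their place "mount" (4x4, takes a point from camera to tool coordinates, whose origin is the TCP and whose axes are the flange's). Camera axes: x right, y up, looking along -z (the intrinsics and any distortion apply to the point x, -y, -z); pixel columns grow to the right and rows downward; lengths in m; the calibration is good to about 2 mm. The wrist camera is an equidistant fisheye: a pixel r from the principal point sees the ray r / f radians off the axis. A picture is of the moment at which its call begins: read the wrist's pose just before it. calibration takes no time and is no camera call.
A pose or a line that the arm cannot do raises manip.IKError and nothing moves.
- order.job_done(): hands the job in; it is judged then, once.
The state is a dict: "t": time; "q": joint angles; "dq": joint speeds; "tau": joint torques, N m; "tool_pos": TCP position; "tcp_rot": TCP orientation; "force": force on the tool from outside, world axes, zero at the start; "moment": the same for the moment, N m; "gripper_width": opening from 0.0 (shut) to 1.0 (fully open); "finger_force": force on a finger pad.
Only numpy, scipy, OpenCV 4.12 (cv2) and the standard library are available. Lean on these libraries where they do the work, as an engineer would, in place of code of your own. Each camera call takes 0.05 s, during which the arm holds its last target. There are 200 camera calls.

## Working session

There is one attempt and no reset: what is moved stays moved. The work goes in short steps, each a Python script; the robot and the scene stay as the last script left them, time stands still between calls to the robot, and variables do not carry over. Pictures are saved under pics/ and viewed, at most 10 in all, crops included, and the job is handed in when it is done.

```bash
ls; mkdir -p pics; python3 - <<'E'
from cell import manip, effector, sensors, imaging, order
import cv2, numpy as np
print(manip.grasp_offset, sensors.get_state())
for n in("top","side","wrist"):
    c=imaging.calibration(n); print(n,c)
    im,d=imaging.snapshot(n); cv2.imwrite(f"pics/{n}0.png",im); np.save(f"pics/{n}0.npy",d)
E
```

```text
pics
0.0187 {'t': 0.0, 'q': array([ 6.75010829e+01,  1.51687766e+01,  9.19795819e+01,  7.27250061e-04,
        7.29775464e+01, -2.11412544e+00]), 'dq': array([ 0.00929468, -0.04436892, -0.05108456,  0.03905687, -0.02381475,
       -0.02746516]), 'tau': array([-2.18899469e-03, -5.02095652e+01, -3.56881320e+01,  7.25512393e-02,
        2.92900577e-02, -1.50326091e-04]), 'tool_pos': array([0.23484718, 0.63208215, 0.23740826]), 'tcp_rot': array([-1.79874206e+02, -5.33908538e-03,  1.59614989e+02]), 'force': array([ 0.22822259, -0.76294729,  0.12561756]), 'moment': array([-0.01438542, -0.02614282, -0.01353889]), 'finger_force': 0.0, 'gripper_width': 1.0014626167532088}
top {'fovy': 51.85727519262374, 'cx': 318.1110441970141, 'cy': 240.6012581681858, 'world_from_camera': array([[-0.01319735,  0.99617712, -0.08635377,  0.45866347],
       [-0.99962097, -0.01523094, -0.02293325, -0.0047915 ],
       [-0.02416083,  0.08601838,  0.99600055,  1.49198922],
       [ 0.        ,  0.        ,  0.        ,  1.        ]])}
side {'fovy': 51.31025948840343, 'cx': 326.8010245541744, 'cy': 241.73419419948826, 'world_from_camera': array([[ 0.98724611,  0.09512063, -0.12766044,  0.39251787],
       [-0.15795843,  0.68527151, -0.71095154, -0.87459132],
       [ 0.01985591,  0.72204919,  0.69155673,  1.00148911],
       [ 0.        ,  0.        ,  0.        ,  1.        ]])}
wrist {'fovy': 65.70646984690485, 'cx': 316.61827004560104, 'cy': 242.49001546646417, 'mount': array([[ 1.01464541e-03,  9.55894379e-01,  2.93708882e-01,
         7.55045562e-02],
       [ 9.99999123e-01, -1.22001819e-03,  5.16034816e-04,
        -7.69657525e-04],
       [ 8.51604959e-04,  2.93708101e-01, -9.55894778e-01,
        -1.46319716e-01],
       [ 0.00000000e+00,  0.00000000e+00,  0.00000000e+00,
         1.00000000e+00]])}
```

View pics/top0.png

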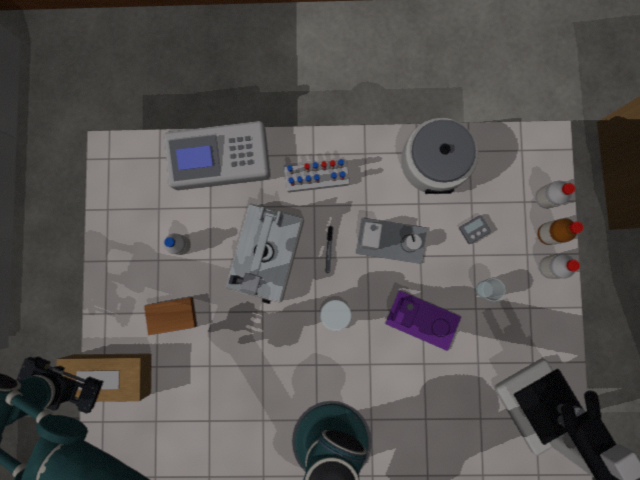

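View pics/side0.png

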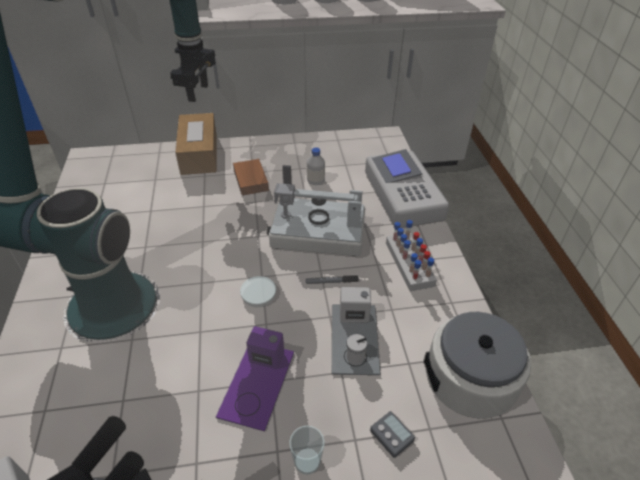

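The top view shows two scan stations. The grey reader is at about (393,240), with its white scanner at (372,235) and the pot at (412,241). The purple one at (423,320) is the look-alike and has no pot. Grey plate, white block and pot fit the description, so I'll use the grey one. The shaker is at (265,253). In the side view, the latch tab is the dark post at (287,175). I'll enlarge both in one crop.

```bash
cat > h.py <<'E'
from cell import manip, effector, sensors, imaging, order
import cv2, numpy as np
from scipy.spatial.transform import Rotation as Ro
def tool_T(s):
    T=np.eye(4); T[:3,:3]=Ro.from_euler('xyz',s['tcp_rot'],degrees=True).as_matrix(); T[:3,3]=s['tool_pos']; return T
def ray(n,u,v,T=None):
    c=imaging.calibration(n); f=240/np.tan(np.radians(c['fovy']/2))
    x,y=(u-c['cx'])/f,(v-c['cy'])/f
    if n=='wrist':
        r=np.hypot(x,y); k=np.sin(r)/r if r>1e-9 else 1; d=np.array([x*k,-y*k,-np.cos(r)]); W=T@c['mount']
    else: d=np.array([x,-y,-1.]); W=c['world_from_camera']
    d=W[:3,:3]@d
    return W[:3,3],d/np.linalg.norm(d)
def onplane(n,u,v,z,T=None):
    o,d=ray(n,u,v,T); return o+d*(z-o[2])/d[2]
def tri(*rays):
    A=sum(np.eye(3)-np.outer(d,d) for o,d in rays); b=sum((np.eye(3)-np.outer(d,d))@o for o,d in rays)
    p=np.linalg.solve(A,b); return p,max(np.linalg.norm((np.eye(3)-np.outer(d,d))@(p-o)) for o,d in rays)
E
python3 - <<'E'
from h import *
a=cv2.imread('pics/top0.png')[195:310,222:436]; b=cv2.imread('pics/side0.png')[155:385,262:390]
a=cv2.resize(a,None,fx=2.3,fy=2.3,interpolation=3); b=cv2.resize(b,None,fx=2.3,fy=2.3,interpolation=3)
o=np.zeros((529,800,3),np.uint8); o[:a.shape[0],:a.shape[1]]=a; o[:b.shape[0],-b.shape[1]:]=b
cv2.imwrite('pics/crop0.png',o)
t=lambda u,v,U,V:tri(ray('top',u,v),ray('side',U,V))
print('pot?',onplane('top',412,241,.068),onplane('side',357,342,.068),'tab', t(248,278,287,168))
for u,v in((358,258),(362,217),(430,227),(424,262)): print('plate',onplane('top',u,v,.008))
E
```

```text
pot? [ 0.5768314  -0.24269926  0.068     ] [ 0.58054638 -0.24436165  0.068     ] tab (array([0.47487031, 0.20428332, 0.23407279]), np.float64(0.0001472372219589047))
plate [ 0.53305044 -0.08974975  0.008     ]
plate [ 0.65693308 -0.10432484  0.008     ]
plate [ 0.62325202 -0.3078925   0.008     ]
plate [ 0.51823346 -0.28660415  0.008     ]
```

View pics/crop0.png

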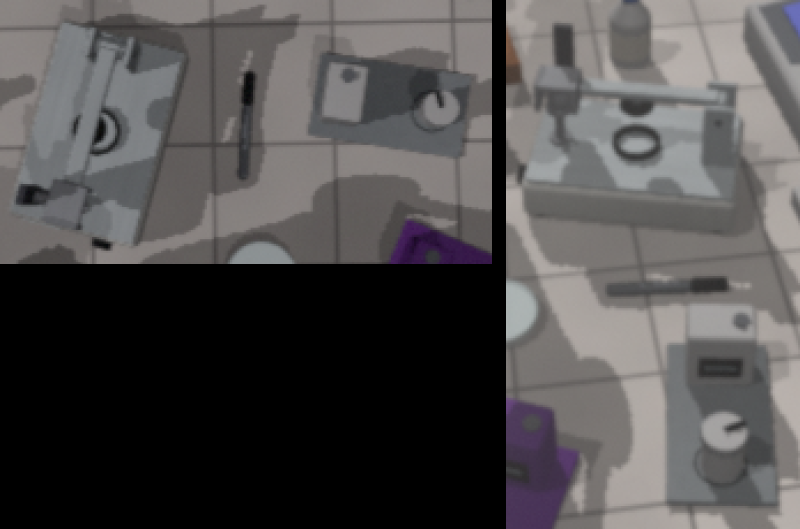

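The crop confirms the grey reader. Its white block has the dark window facing the pot, and the pot's black rib points roughly world +x, so it needs about a quarter turn towards the window. The latch tab is the dark post at the robot end of the shaker, on its +world-y side. Next I'll take wrist views, two over the shaker and two over the pot.

```bash
python3 - <<'E'
from h import *
import pickle
out={}
def snap(k):
    s=sensors.get_state(); im,d=imaging.snapshot('wrist'); out[k]=(tool_T(s),d); cv2.imwrite(f'pics/w_{k}.png',im); print(k,s['t'],s['tool_pos'],s['tcp_rot'])
for k,p,y in(('s1',(.52,.19,.42),110),('s2',(.52,.12,.42),110),('p1',(.578,-.243,.26),67),('p2',(.60,-.19,.26),67)):
    manip.move_pose(p,[180,0,y]); manip.dwell(.2); snap(k)
pickle.dump(out,open('pics/w.pkl','wb'))
a=[cv2.imread(f'pics/w_{k}.png') for k in('s1','s2','p1','p2')]
cv2.imwrite('pics/quad.png',cv2.resize(np.vstack([np.hstack(a[:2]),np.hstack(a[2:])]),(800,600),interpolation=cv2.INTER_AREA))
E
```

```text
s1 2.3583 [0.51978589 0.19069271 0.41951963] [-1.79953296e+02 -7.03890987e-03  1.10070814e+02]
s2 2.9917 [0.51998357 0.12085719 0.4198802 ] [-1.79996505e+02 -2.37434390e-02  1.10064222e+02]
p1 4.725 [ 0.57863787 -0.24198617  0.2608889 ] [ 1.79920298e+02 -6.38043509e-03  6.71023552e+01]
p2 5.3167 [ 0.59974645 -0.1906162   0.26004141] [1.79996340e+02 2.18550630e-02 6.69697602e+01]
```

View pics/quad.png

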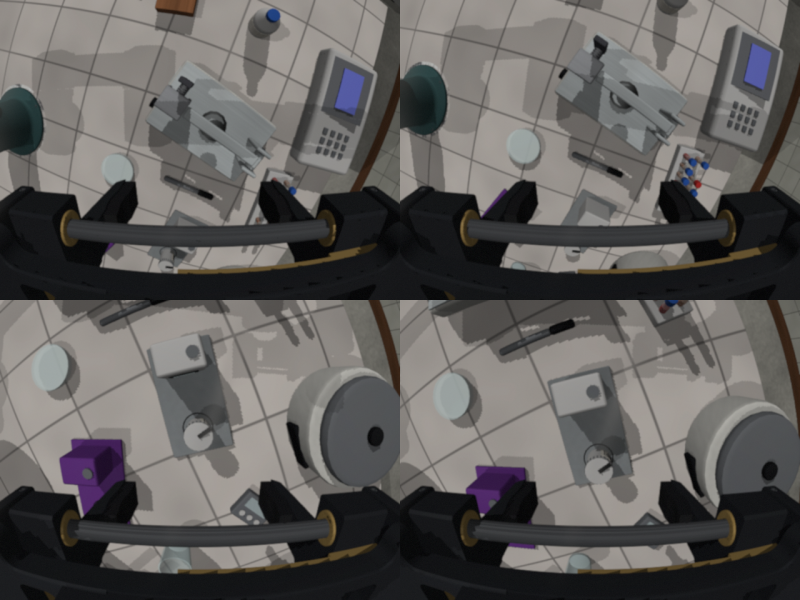

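In wrist view p1 (full-size pixels), the pot cap is at about (315,213) and the scanner top at about (290,90). In p2 the cap is at about (317,265). The dark latch tab is at about (296,136) in s1 and (320,69) in s2. I'll measure these next.

```bash
cat >> h.py <<'E'
def cloud(T,d):
    c=imaging.calibration('wrist'); f=240/np.tan(np.radians(c['fovy']/2))
    v,u=np.mgrid[:480,:640]; x,y=(u-c['cx'])/f,(v-c['cy'])/f; r=np.hypot(x,y)+1e-9; k=np.tan(r)/r
    P=np.stack([x*k*d,-y*k*d,-d,np.ones_like(d)],-1)@(T@c['mount']).T; P[d<=0]=np.nan
    return P[...,:3]
def pot(k,T,d,im,xy=(.578,-.243)):
    P=cloud(T,d); g=im.max(2)
    m=(np.hypot(P[...,0]-xy[0],P[...,1]-xy[1])<.04)&(P[...,2]>.058)&(P[...,2]<.08)
    v,u=np.nonzero(m); (cu,cv),rad=cv2.minEnclosingCircle(np.stack([u,v],1).astype(np.float32))
    thr=np.median(g[m])*.5; rib=m&(g<thr)
    z=np.median(P[m][:,2]); c=P[m].mean(0)
    vr,ur=np.nonzero(rib); pr=np.mean([onplane('wrist',a,b,z+.003,T) for a,b in zip(ur,vr)],0)
    cc,cr=cv2.minEnclosingCircle(P[m][:,:2].astype(np.float32))
    h=np.degrees(np.arctan2(pr[1]-cc[1],pr[0]-cc[0]))
    print(k,'cap px',cu,cv,rad,'n',m.sum(),rib.sum(),'centre',c,'circ',cc,cr,'z',z,'rib',pr,'len',np.hypot(*(pr[:2]-cc)),'heading',h)
    return np.array(cc),h,(cu,cv)
E
python3 - <<'E'
from h import *
import pickle
np.set_printoptions(precision=4,suppress=True)
w=pickle.load(open('pics/w.pkl','rb')); R=[]
for k in('p1','p2'):
    T,d=w[k]; im=cv2.imread(f'pics/w_{k}.png'); _,_,px=pot(k,T,d,im); R.append(ray('wrist',*px,T))
    P=cloud(T,d); X,Y,Z=np.moveaxis(P,-1,0)
    near=(np.abs(X-.59)<.12)&(np.abs(Y+.2)<.16)
    m=near&(Z>.004)&(Z<.013)&(im.max(2)<150)
    for nm,mm in(('plate',near&(Z>.0045)&(Z<.095)&~((X<.56)&(Y<-.35))),('scan',near&(Z>.082)&(Z<.095))):
        mm=cv2.morphologyEx(mm.astype(np.uint8),cv2.MORPH_OPEN,np.ones((5,5)))
        n,l,st,_=cv2.connectedComponentsWithStats(mm); mm=l==1+np.argmax(st[1:,4])
        r=cv2.minAreaRect(P[mm][:,:2].astype(np.float32)); print(nm,r,np.median(P[mm][:,2]))
print('cap tri',tri(*R))
R=[]
for k in('s1','s2'):
    T,d=w[k]; P=cloud(T,d); X,Y,Z=np.moveaxis(P,-1,0)
    m=(Z>.195)&(Z<.215)&(abs(X-.48)<.06)&(abs(Y-.2)<.08); q=P[m]; v,u=np.nonzero(m)
    print('tab',m.sum(),q.mean(0),cv2.minAreaRect(q[:,:2].astype(np.float32)),u.mean(),v.mean()); R.append(ray('wrist',u.mean(),v.mean(),T))
    for nm,a,b in(('coupler/arm',.135,.175),('platform',.057,.07)):
        m=(Z>a)&(Z<b)&(abs(X-.55)<.2)&(abs(Y-.15)<.17); q=P[m]
        mm=cv2.morphologyEx(m.astype(np.uint8),cv2.MORPH_OPEN,np.ones((3,3))); n,l,st,_=cv2.connectedComponentsWithStats(mm); q=P[l==1+np.argmax(st[1:,4])]
        print(nm,cv2.minAreaRect(q[:,:2].astype(np.float32)),np.median(q[:,2]))
print('tab tri',tri(*R))
E
```

```text
p1 cap px 317.2045593261719 217.4545440673828 24.747434616088867 n 1811 132 centre [ 0.5781 -0.2468  0.0683] circ (0.5779417157173157, -0.24783003330230713) 0.023521317169070244 z 0.0684040879329385 rib [ 0.5895 -0.2448  0.0714] len 0.011918621765227908 heading 14.786580068606101
plate ((0.5872090458869934, -0.19168908894062042), (0.20036907494068146, 0.11094683408737183), 80.15576934814453) 0.0090434741002684
scan ((0.5982620120048523, -0.12717381119728088), (0.05054004490375519, 0.0724579393863678), 80.61241149902344) 0.08812283111081093
p2 cap px 317.6366271972656 271.9262390136719 23.87717628479004 n 1647 154 centre [ 0.5783 -0.2459  0.0681] circ (0.5772964954376221, -0.24814358353614807) 0.023780103772878647 z 0.06836699619280628 rib [ 0.5906 -0.2443  0.0714] len 0.01387648201607183 heading 15.999536150328364
plate ((0.5873944759368896, -0.19139134883880615), (0.2001757174730301, 0.11115654557943344), 80.1314926147461) 0.009121653298717058
scan ((0.5982485413551331, -0.12729130685329437), (0.0507318340241909, 0.07231905311346054), 79.96577453613281) 0.08818333342564139
cap tri (
[... 344 characters left out ...]
4), 72.76689147949219) 0.15469413814778488
platform ((0.5658351182937622, 0.22658345103263855), (0.08049850910902023, 0.25250381231307983), 74.6220932006836) 0.0644065880559303
tab 268 [0.4763 0.2544 0.2021] ((0.4762846827507019, 0.254824161529541), (0.010771449655294418, 0.02438422664999962), 77.1756591796875) 321.11567164179104 65.77985074626865
coupler/arm ((0.5553091764450073, 0.19304177165031433), (0.06556859612464905, 0.2388080358505249), 72.41873931884766) 0.1547016093754075
platform ((0.5437132120132446, 0.14133092761039734), (0.07191284000873566, 0.25274136662483215), 74.36750030517578) 0.06433774269979264
tab tri (array([0.4759, 0.2553, 0.1965]), np.float64(0.00019627443272685077))
```

Heights check out: cap 68 mm, plate 8–9 mm, scanner top 88 mm, tab top 202 mm. Sizes match too. The label heading is about 15° and the window direction about 80.4°, so the pot turns by +65°.

```bash
python3 - <<'E'
from h import *
np.set_printoptions(precision=4,suppress=True)
x,y=.5778,-.2472
manip.move_pose((x,y,.13),[180,0,35])
manip.move_l((x,y,.0435),velocity=.1)
effector.set_gripper(0.0); s=sensors.get_state(); print(s['gripper_width'],s['finger_force'],s['force'],s['tool_pos'],s['tcp_rot'])
manip.move_pose((x,y,.0435),[180,0,100.2]); manip.dwell(.2)
s=sensors.get_state(); print(s['tool_pos'],s['tcp_rot'],s['force'])
effector.set_gripper(1.0); manip.dwell(.1)
manip.move_l((x,y,.13),velocity=.12)
manip.move_pose((.578,-.243,.26),[180,0,67]); manip.dwell(.2)
s=sensors.get_state(); T=tool_T(s); im,d=imaging.snapshot('wrist'); cv2.imwrite('pics/w_p3.png',im)
pot('p3',T,d,im); print(s['t'])
cv2.imwrite('pics/p3c.png',cv2.resize(im[40:300,200:460],(600,600)))
E
```

```text
0.49403056490631264 29.994155131280422 [-0.4893  0.1391  0.0744] [ 0.5778 -0.2472  0.0436] [179.9991  -0.0025  35.002 ]
[ 0.5779 -0.2472  0.0436] [179.9883   0.0073 100.1729] [0.4765 0.7897 1.2897]
p3 cap px 320.60235595703125 217.94775390625 25.06443977355957 n 1860 128 centre [ 0.5782 -0.2476  0.0683] circ (0.5777106285095215, -0.2488211840391159) 0.023646360263228416 z 0.06839131341673543 rib [ 0.5805 -0.2376  0.0714] len 0.011570833872928836 heading 76.29895222196386
11.5917
```

View pics/p3c.png

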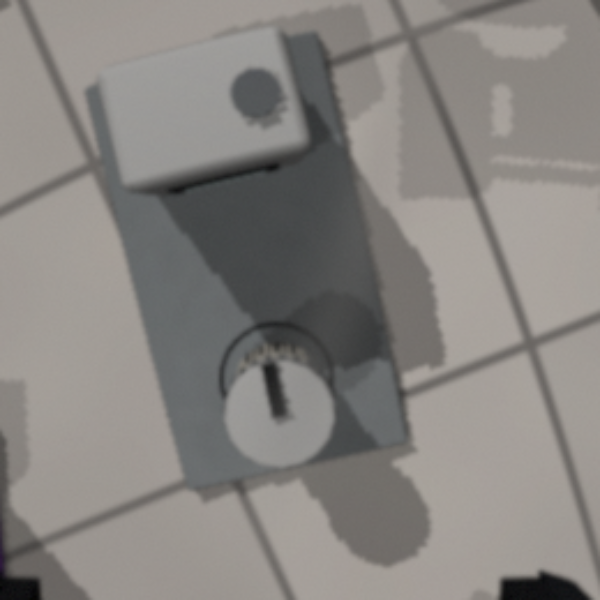

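The crop shows the rib at (275,390) and the label arc at (270,355) pointing straight at the scanner window, parallel to the plate. The pot is upright and still on its spot. Next I grip the tab and pull the latch.

```bash
cat >> h.py <<'E'
PH=np.radians(74.4); Y=np.array([np.cos(PH),np.sin(PH),0]); Xs=np.array([Y[1],-Y[0],0]); TAB=np.array([.4761,.2550,.1715])
H=TAB+.195*Xs; H[2]=.135
ATT=[180,0,164.4]
def arc(th):
    R=Ro.from_rotvec(th*Y); p=H+R.apply(TAB+.014*Y-H); return p,(R*Ro.from_euler('xyz',ATT,degrees=True)).as_euler('xyz',degrees=True)
E
python3 - <<'E'
from h import *
np.set_printoptions(precision=4,suppress=True)
manip.move_pose((.55,-.1,.33),[180,0,110])
manip.move_pose(TAB+[0,0,.09],ATT)
for th in(.15,.3,.43): print(th,*arc(th),manip.inverse_kinematics(*arc(th)))
manip.move_l(TAB,velocity=.1); f0=sensors.get_state()['force']
print(f0)
effector.set_gripper(0.0); s=sensors.get_state(); print(s['gripper_width']*88,s['finger_force'],(s['force']-f0)@Y,(s['force']-f0),s['tool_pos']-TAB)
manip.move_l(TAB+.014*Y,velocity=.03); manip.dwell(.4)
s=sensors.get_state(); print(s['gripper_width']*88,s['finger_force'],(s['force']-f0)@Y,(s['force']-f0),(s['tool_pos']-TAB)@Y,s['t'])
im,d=imaging.snapshot('side'); cv2.imwrite('pics/side1.png',cv2.resize(im[90:290,200:420],None,fx=2.7,fy=2.7))
E
```

```text
0.15 [0.4872 0.2664 0.2002] [180.      -8.5944 164.4   ] [ 22.8307   8.0215 104.933    5.5487  73.8695 -53.43  ]
0.3 [0.4986 0.2632 0.2275] [180.     -17.1887 164.4   ] [ 19.4079  12.4242  98.0367   9.818   83.8476 -57.2749]
0.43 [0.5116 0.2596 0.2495] [180.     -24.6372 164.4   ] [ 16.7797  16.8895  91.8206  12.9113  92.3998 -59.4911]
[-0.1168  0.0371 -0.4172]
9.334288294520919 29.999782838858664 3.039015465547054 [ 0.8028  2.9311 -1.679 ] [0.0002 0.0006 0.0001]
9.703180844423972 30.000654961913824 -10.636754120908602 [ -2.1725 -10.437    5.3377] 0.010549142787784354 16.9417
```

View pics/side1.png

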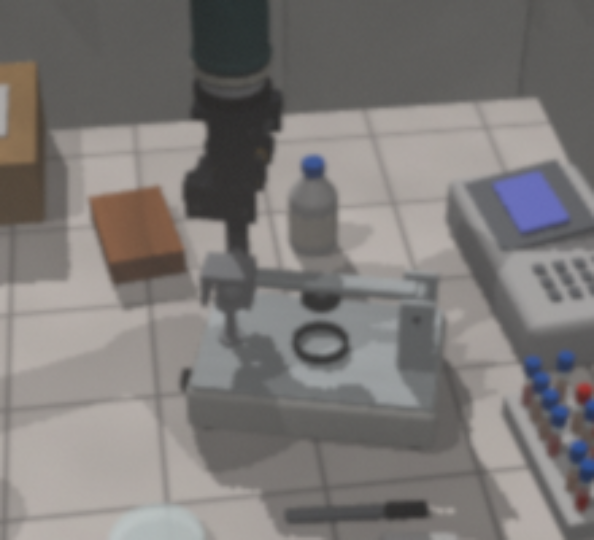

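The side view shows the fingers on the tab at about (240,250) with the arm still down. The arm yields under the spring: 10.5 mm reached and −10.6 N, which puts the latch near 10 mm. I'll pull a little further for margin.

```bash
python3 - <<'E'
from h import *
np.set_printoptions(precision=4,suppress=True)
for o in(.0165,.019):
    manip.move_l(TAB+o*Y,velocity=.03); manip.dwell(.4)
    s=sensors.get_state(); print(s['gripper_width']*88,s['force']@Y,s['force'],s['tool_pos']-TAB,(s['tool_pos']-TAB)@Y,s['t'])
E
```

```text
9.894258870532004 -11.248692234378115 [ -3.224  -10.7787   5.4415] [ 0.0034  0.0123 -0.0003] 0.012715955609743883 17.6417
9.948972359969062 -12.137716866617271 [ -2.6809 -11.8534   5.466 ] [ 0.004   0.0143 -0.0004] 0.01488993317347138 18.2917
```

```bash
sed -i 's/\.014\*Y-H/.019*Y-H/' h.py; python3 - <<'E'
from h import *
np.set_printoptions(precision=4,suppress=True)
for th in np.arange(.06,.44,.06).tolist()+[.44]:
    p,a=arc(th); manip.move_l(p,a,velocity=.04); s=sensors.get_state(); print(round(th,2),s['force'],s['force']@Y,s['tool_pos']-p,s['gripper_width']*88,s['finger_force'])
    if np.linalg.norm(s['force'])>35: print('STOP');break
manip.dwell(.5); s=sensors.get_state(); print(s['t'],s['tcp_rot'],s['force'])
im,d=imaging.snapshot('side'); im2,d=imaging.snapshot('top')
a=cv2.resize(im[130:380,200:420],(500,568)); cv2.imwrite('pics/side2.png',a)
E
```

```text
0.06 [ -2.2708 -11.2488  -0.9306] -11.445037809490458 [-0.0018 -0.0046 -0.002 ] 9.816266024129723 29.999526031315327
0.12 [ -2.6956 -11.2314  -1.3904] -11.542577844042729 [-0.002  -0.0045 -0.0021] 9.816827114769705 29.999612054089084
0.18 [ -4.2664 -11.4077  -0.3991] -12.134804995781378 [-0.002  -0.0045 -0.002 ] 9.51092486345688 29.99974538135575
0.24 [ -3.471  -10.7925  -0.9001] -11.328324090153638 [-0.002  -0.0044 -0.0019] 9.814924111412289 29.999609239166602
0.3 [ -5.528  -10.5907  -1.0187] -11.687133664107854 [-0.0021 -0.0044 -0.0018] 9.844657542696886 29.999612201645505
0.36 [ -5.1289 -10.7039   0.0438] -11.688888419094821 [-0.002  -0.0043 -0.0017] 9.518301991121085 29.99975981656462
0.42 [ -5.0551 -10.5071  -0.1286] -11.479485246835226 [-0.002  -0.0042 -0.0015] 9.974342616980739 29.999690018885303
0.44 [ -5.9138 -10.0176  -0.967 ] -11.238897229909789 [-0.0019 -0.0042 -0.0014] 9.513800806434702 29.99971089680912
22.1917 [-179.3593  -25.425   164.2114] [ -4.7923 -11.3092  -1.5734]
```

View pics/side2.png

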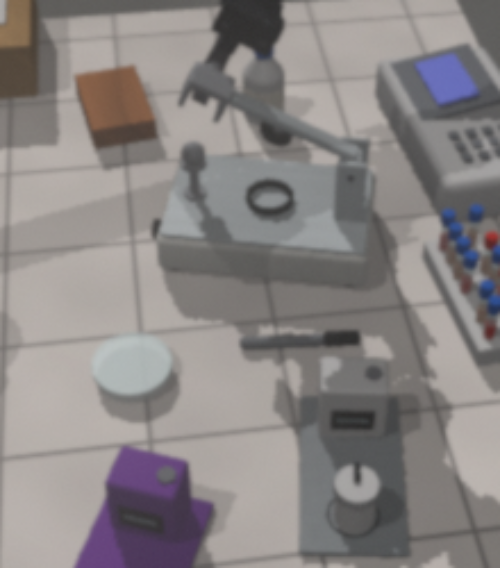

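The coupler at (210,85) is well clear of the ball at (192,155), with the arm up about 0.43 rad. The pot at (355,495) is upright with its rib towards the window, and nothing else has moved.

```bash
python3 -c "
from h import *
print(order.job_done())"
```

```text
the job is handed in; nothing more can be done
None
```

The job is handed in: the pot's label faces the scanner window and the pot is released upright on its spot. The latch was pulled first, and the hold-down arm is held up at about 0.43 rad, with the coupler about 8 cm above its seat.

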